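# Tip the T-nuts into the gated rear bay

## Robot

A 6-joint arm with a two-finger parallel gripper is mounted at the origin on the work surface. World frame = base frame: x ahead of the robot, y to its left, z up, the work surface at z = 0. Lengths are in m, angles in rad, forces in N, time in s.
With the tool pointing down it reaches from about 0.375 to 0.9 m from the base axis. Payload 3.1 kg.
Tool frame: the origin (TCP) lies midway between the tips of the shut fingers; the grasp point (between the pads) lies 19 mm behind it; z points along the fingers, y is the line along which they close (so a half turn about z gives the same grasp; the last joint's range is limited). The gripper opens to 87 mm and grips with 3 to 60 N. Pads are 19 mm wide; open, the fingers measure 117 mm over their backs; the gripper's body (75 mm by 190 mm) begins 51 mm behind the grasp point.
Start: joints at [-1.464, 0.527, 1.433, -0, 1.181, -0.178], TCP at [0.176, -0.6, 0.223] pointing down, gripper open.
Joint ranges: [-3.08, 3.08], [-0.75, 2.2], [0.22, 2.44], [-1.43, 4.57], [0, 2.65], [-2.85, 2.85]. Speed limits (rad/s): [2.79, 2.79, 3.14, 3.14, 3.14, 3.14].

## Interface

Orientations are given as a unit quaternion [x, y, z, w].
In Python, from rig import * gives the robot as it stands. The module is installed in compiled form; this text tells all that it offers.
- The arm moves only by the shell command python3 -m jog 'ROWS'. ROWS is JSON, a list of rows, each a list of 5 numbers: the shift along the tool's x, y, z in cm, then the turn about the tool's z in rad, then the opening, from 0 (shut) to 1 (fully open). In form: [[tx, ty, tz, spin, hand], ...]. A call has 1 to 20 rows; each row shifts and turns the commanded pose from where the row before left it, along the tool's axes as they then stand; what a row does not reach is not made up. A row lasts 1/12 s, in which the tool goes at most 41.7 mm and 7.16 degrees, less where a joint would pass 70% of its speed; a pose out of reach is approached as far as the arm can. A call with a gripper value outside its range is refused whole. The fingers move at their own pace and stop on an object; the grip force is fixed at half the most. Time passes only in rows, so rows that do not move let the fingers close. It gives the time, the measured TCP pose, the force, the opening and the grip force at its end, in the units of the state.
- get_obs(): the state, without advancing time (a new reading comes with each control period).
- camera(name): name is "side" or "top" or "wrist"; returns a dict with "image" (480x640x3 uint8, red, green, blue), "z_map" (480x640 float32, m along the optical axis (not along the pixel's ray), 0 where there is no reading), "intrinsics" (3x3 intrinsics, pixels), "world_to_cam" (4x4, takes a point from world to camera coordinates). Camera axes: x right, y down, z forward; pixel columns grow to the right and rows downward; lengths in m; the calibration is good to about 2 mm. A picture is of the moment at which its call begins.
- job_done(): hands the job in; it is judged then, once.
Trained networks look in a picture, given as the dict that the camera call returned (one of the last four; its "shot" number tells which), for a name from the list of things; names that differ only in an ending like _2 or _b are one class to them, and where a whole thing is asked for, a point or a joint stands for the part that bears it (a point fixed in the world has none). Each returns a list of dicts, best first, with "conf" (0 to 1); they miss things now and then, are a little off and sometimes report something else, mostly with a low value. They report only what shows in the picture. A call takes as long as a camera call. They do not tell look-alikes from the thing itself.
- spot_in(picture, query): "uv" ([column, row] in pixels, amid what is visible of it).
- outline_of(picture, query): "pixels" (480x640 bool, what is visible of it) and "uv" ([column, row] in pixels, amid what is visible of it).
- landmark_of(picture, query): "uv" ([column, row] in pixels: a listed point, or the origin of a listed thing).
The state is a dict: "time": time; "q": joint angles; "qvel": joint speeds; "joint_torque": joint torques, N m; "tcp_pos": TCP position; "orientation": TCP orientation; "force": force on the tool from outside, world axes, zero at the start; "moment": the same for the moment, N m; "grip_width": finger opening in m; "grip_force": force on a finger pad.
Only numpy, scipy, OpenCV 4.12 (cv2) and the standard library are available. Lean on these libraries where they do the work, as an engineer would, in place of code of your own. Each camera call takes 0.05 s, during which the arm holds its last target. There are 200 camera calls.

## Task

First gather the stray T-slot nuts from the drawer floor into the tipping tray with the two already there; then slacken the brass clamp knob, slide the gate fully open, and tip the tray by its handle so that all the nuts go into the rear bay. Lower the tray back to level, slide the gate fully home over the nuts and turn the knob tight again to lock it. Leave the other tools where they lie.

Things in the scene. Friction and masses are not known exactly. Their poses are not given: they have to be found in the camera images.
- rack: the fixed wooden rack: tipping tray, rear bay beyond it, a solid till left of the bay (84 mm high, to y = 298 mm) on which the open gate lies, an iron clamp bracket (50 x 36 mm, 108 mm high) with the knob at the bay's right end; origin at floor height under the bay's near edge; x away from the robot, y left, z up
- bay_mid (a point): centre of the bay's inside floor (60 mm in x, 0 in y from the rack's origin, 6 mm above the drawer floor); the bay is an open-topped box, inside 128 mm (x) by 172 mm (y), wall tops 84 mm above the drawer floor, walls 6 mm; axes as the rack's
- gate (a joint): slide of the brass gate, a flat plate 4 mm thick that covers the bay, top 90 mm above the drawer floor, m: 0 = fully home (bay shut), 0.20 = fully open; it slides to the rack's +y and stops at both ends; about 2 N of friction when free, held fast while the knob is tight
- gate_grip (a point): the gate's upright brass grip, a block 50 mm long (rack x), 14 mm thick (rack y, the direction of sliding), standing from 90 to 126 mm above the drawer floor; the point is on its centre line 110 mm up and moves with the gate; axes as the rack's
- clamp_knob (a joint): clamp knob of the gate, rad: 1.4 = tight (stop), 0 = slack (stop), grows clockwise seen from above; it bites from about 0.6 upwards and is firm above 1.1; stays where it is left, about 0.08 Nm
- knob_grip (a point): the brass clamp knob with a vertical axis: knurled disc 42 mm across with a grip bar on top, 44 mm long (along this point's x axis), 14 mm wide, from 120 to 144 mm above the drawer floor; the point is on the knob's axis, 134 mm up, turns with it; at joint value 0 its x axis is the rack's x axis
- tray (a joint): hinge of the steel tipping tray, rad: 0 = level (rests on its stop), 1.5 = fully tipped into the bay; its axis is level along the rack's y; by its weight it sinks back slowly to level when let go
- tray_hinge (a point): middle of the tray's hinge axis, fixed to the rack, 96 mm up; axes as the rack's
- tray_mid (a point): middle of the tray's floor, upper side (96 mm up when level, 66 mm in front of the hinge); inside 132 mm (x) by 156 mm (y), walls 40 mm high on three sides, open towards the bay; turns with the tray; axes as the rack's when level
- tray_handle (a point): middle of the tray's handle, a round brass bar 10 mm thick and 100 mm long along the rack's y, held 35 mm out in front of the tray's front wall; 172 mm in front of the hinge axis and 22 mm above it when level; turns with the tray
- nut1_mid (a point): a black steel T-slot nut, in the tray at the start: an inverted T 60 mm long (its x axis), a foot 32 mm wide and 14 mm high with a tongue 18 mm wide and 12 mm high along its top, 26 mm high in all, 90 g; all T-nuts are alike; the point is its centre, half-way up (13 mm above its underside), z up as it starts
- nut2_mid (a point): a black steel T-slot nut, in the tray at the start: an inverted T 60 mm long (its x axis), a foot 32 mm wide and 14 mm high with a tongue 18 mm wide and 12 mm high along its top, 26 mm high in all, 90 g; all T-nuts are alike; the point is its centre, half-way up (13 mm above its underside), z up as it starts
- nut3_mid (a point): a black steel T-slot nut, a stray lying on the drawer floor at the start, sometimes absent: an inverted T 60 mm long (its x axis), a foot 32 mm wide and 14 mm high with a tongue 18 mm wide and 12 mm high along its top, 26 mm high in all, 90 g; all T-nuts are alike; the point is its centre, half-way up (13 mm above its underside), z up as it starts
- nut4_mid (a point): a black steel T-slot nut, a stray lying on the drawer floor at the start, sometimes absent: an inverted T 60 mm long (its x axis), a foot 32 mm wide and 14 mm high with a tongue 18 mm wide and 12 mm high along its top, 26 mm high in all, 90 g; all T-nuts are alike; the point is its centre, half-way up (13 mm above its underside), z up as it starts
- nut5_mid (a point): a black steel T-slot nut, a stray lying on the drawer floor at the start, sometimes absent: an inverted T 60 mm long (its x axis), a foot 32 mm wide and 14 mm high with a tongue 18 mm wide and 12 mm high along its top, 26 mm high in all, 90 g; all T-nuts are alike; the point is its centre, half-way up (13 mm above its underside), z up as it starts
- nut6_mid (a point): a black steel T-slot nut, a stray lying on the drawer floor at the start, sometimes absent: an inverted T 60 mm long (its x axis), a foot 32 mm wide and 14 mm high with a tongue 18 mm wide and 12 mm high along its top, 26 mm high in all, 90 g; all T-nuts are alike; the point is its centre, half-way up (13 mm above its underside), z up as it starts
- micrometer: pitted nickel thread micrometer, about 130 x 50 x 23 mm, a bystander; origin at its underside
- sine_bar: ground steel sine bar, 125 x 25 x 28 mm, a bystander; origin at its underside
- vise: red cast iron toolmaker's vise, 140 x 60 x 58 mm, a bystander; origin at its underside
- lock_ring: bronze spindle lock ring, 72 mm across and 16 mm high, a bystander; origin at its underside
There are look-alikes about, which are no part of the job. Leave any orange or pink look-alike of the part that bears nut5_mid alone. Leave any turquoise look-alike of the part that bears nut4_mid alone.

How it is judged:
On the way, in this order (a step that is already met when the one before it is completed fails the run):
1. all the T-nuts lie in the level tray, none held (x of nut1_mid in the frame of tray_mid between -0.068 and 0.072 m and y of nut1_mid in the frame of tray_mid between -0.082 and 0.082 m and z of nut1_mid in the frame of tray_mid between 0 and 0.055 m and x of nut2_mid in the frame of tray_mid between -0.068 and 0.072 m and y of nut2_mid in the frame of tray_mid between -0.082 and 0.082 m and z of nut2_mid in the frame of tray_mid between 0 and 0.055 m and x of nut3_mid in the frame of tray_mid between -0.068 and 0.072 m and y of nut3_mid in the frame of tray_mid between -0.082 and 0.082 m and z of nut3_mid in the frame of tray_mid between 0 and 0.055 m and x of nut4_mid in the frame of tray_mid between -0.068 and 0.072 m and y of nut4_mid in the frame of tray_mid between -0.082 and 0.082 m and z of nut4_mid in the frame of tray_mid between 0 and 0.055 m and x of nut5_mid in the frame of tray_mid between -0.068 and 0.072 m and y of nut5_mid in the frame of tray_mid between -0.082 and 0.082 m and z of nut5_mid in the frame of tray_mid between 0 and 0.055 m and x of nut6_mid in the frame of tray_mid between -0.068 and 0.072 m and y of nut6_mid in the frame of tray_mid between -0.082 and 0.082 m and z of nut6_mid in the frame of tray_mid between 0 and 0.055 m and value of joint tray below 0.08 rad and contact force between the fingers and nut1 below 0.5 N and contact force between the fingers and nut2 below 0.5 N and contact force between the fingers and nut3 below 0.5 N and contact force between the fingers and nut4 below 0.5 N and contact force between the fingers and nut5 below 0.5 N and contact force between the fingers and nut6 below 0.5 N), for 0.2 s.
2. the clamp knob is slackened (value of joint clamp_knob below 0.5 rad), for 0.1 s.
3. the gate is slid fully open (value of joint gate above 0.185 m), for 0.1 s.
4. the tray is tipped with the gate open (value of joint tray above 0.9 rad and value of joint gate above 0.17 m), for 0.1 s.
5. the gate is fully home over the bay with all the T-nuts in it (x of nut1_mid in the frame of bay_mid between -0.066 and 0.066 m and y of nut1_mid in the frame of bay_mid between -0.088 and 0.088 m and z of nut1_mid in the frame of bay_mid between -0.01 and 0.074 m and x of nut2_mid in the frame of bay_mid between -0.066 and 0.066 m and y of nut2_mid in the frame of bay_mid between -0.088 and 0.088 m and z of nut2_mid in the frame of bay_mid between -0.01 and 0.074 m and x of nut3_mid in the frame of bay_mid between -0.066 and 0.066 m and y of nut3_mid in the frame of bay_mid between -0.088 and 0.088 m and z of nut3_mid in the frame of bay_mid between -0.01 and 0.074 m and x of nut4_mid in the frame of bay_mid between -0.066 and 0.066 m and y of nut4_mid in the frame of bay_mid between -0.088 and 0.088 m and z of nut4_mid in the frame of bay_mid between -0.01 and 0.074 m and x of nut5_mid in the frame of bay_mid between -0.066 and 0.066 m and y of nut5_mid in the frame of bay_mid between -0.088 and 0.088 m and z of nut5_mid in the frame of bay_mid between -0.01 and 0.074 m and x of nut6_mid in the frame of bay_mid between -0.066 and 0.066 m and y of nut6_mid in the frame of bay_mid between -0.088 and 0.088 m and z of nut6_mid in the frame of bay_mid between -0.01 and 0.074 m and value of joint gate below 0.006 m), for 0.2 s.
At the end, for the whole second after the job is handed in: all present T-nuts lie at rest inside the bay, the gate is home within 6 mm, the clamp knob is tight (above 1.1 rad) and the tray is level within 0.08 rad (all of step 5 and value of joint clamp_knob above 1.1 rad and value of joint tray below 0.08 rad and linear speed of each of nut1, nut2, nut3, nut4, nut5, nut6 below 0.03 m/s); the robot touches nothing.
It fails at once if the micrometer is pushed more than 4 cm from its place (distance of micrometer from where it was at the start of the episode above 0.04 m).
It fails at once if the sine bar is pushed more than 4 cm from its place (distance of sine_bar from where it was at the start of the episode above 0.04 m).
It fails at once if the vise is pushed more than 4 cm from its place (distance of vise from where it was at the start of the episode above 0.04 m).
It fails at once if the lock ring is pushed more than 4 cm from its place (distance of lock_ring from where it was at the start of the episode above 0.04 m).
Of nut3, nut4, nut5, nut6 only 2 to 4 are there at a start; the rules pass over those that are not, and their reading is None.
At some moment in a run one of nut3, nut4, nut5, nut6 may be knocked a few centimetres aside while the robot is not near it.
Once in a run the grip may slacken for a moment while it holds something.
It also fails if it takes over 210 s, if anything falls off the work surface, if the arm or the gripper's body presses on something with over 40 N, if the wrist force passes 120 N, or if a joint passes its speed limit or range.

## Working session

There is one attempt and no reset: what is moved stays moved. The work goes in short steps, Python scripts to look and compute and a shell command to move; the robot and the scene stay as the last step left them, time stands still between calls to the robot, and variables do not carry over. Pictures are saved under pics/ and viewed, at most 14 in all, crops included, and the job is handed in when it is done.

```bash
mkdir -p pics; cat > h.py <<'E'
from rig import *
import numpy as np, cv2
def save(c,n): cv2.imwrite('pics/'+n,c['image'][:,:,::-1])
def w(c,uv,z=None):
    """pixel -> world; z: intersect plane height, else depth map"""
    K=c['intrinsics'];T=np.linalg.inv(c['world_to_cam'])
    r=np.array([(uv[0]-K[0,2])/K[0,0],(uv[1]-K[1,2])/K[1,1],1.])
    if z is None:
        d=c['z_map'][int(round(uv[1])),int(round(uv[0]))]; 
    else:
        R=T[:3,:3]@r; d=(z-T[2,3])/R[2]
    return T[:3,:3]@(r*d)+T[:3,3]
def cloud(c):
    K=c['intrinsics'];T=np.linalg.inv(c['world_to_cam'])
    v,u=np.mgrid[:480,:640];d=c['z_map']
    P=np.stack([(u-K[0,2])/K[0,0]*d,(v-K[1,2])/K[1,1]*d,d],-1)
    return P@T[:3,:3].T+T[:3,3]
E
python3 - <<'E'
from h import *
o=get_obs();print(o['time'],o['tcp_pos'],o['orientation'],o['grip_width'])
for n in('top','side'):
    c=camera(n);save(c,n+'0.png')
    P=cloud(c)
    for m in outline_of(c,'nut3_mid'):
        k=m['pixels']&(c['z_map']>0);print(n,'nut',np.round(m['conf'],2),np.round(m['uv']),np.round(np.median(P[k],0),3),c['image'][m['pixels']].mean(0).round())
    for q in['rack','gate_grip','knob_grip','tray_handle','tray_mid','tray_hinge','bay_mid','micrometer','sine_bar','vise','lock_ring']:
        for m in landmark_of(c,q)[:2]: print(n,q,np.round(m['conf'],2),np.round(m['uv']),w(c,m['uv']).round(3))
E
```

```text
0.0 [ 0.17612606 -0.59891096  0.22157737] [ 9.89808440e-01  1.42401112e-01  2.16139764e-05 -1.08418817e-03] 0.08722027063979318
top rack 0.77 [314. 203.] [ 0.574 -0.03   0.11 ]
top gate_grip 0.78 [295. 174.] [0.646 0.018 0.121]
top knob_grip 0.65 [359. 185.] [ 0.613 -0.139  0.141]
top tray_handle 0.88 [308. 265.] [ 0.417 -0.013  0.124]
top tray_handle 0.34 [186. 312.] [ 0.311  0.302 -0.001]
top tray_mid 0.96 [310. 221.] [ 0.532 -0.02   0.092]
top tray_hinge 0.6 [317. 200.] [ 0.583 -0.036  0.11 ]
top micrometer 0.92 [120. 244.] [ 0.49   0.483 -0.003]
top sine_bar 0.69 [438. 308.] [ 0.319 -0.349  0.028]
top vise 0.74 [488. 265.] [ 0.426 -0.477  0.055]
top lock_ring 0.92 [185. 312.] [ 0.311  0.305 -0.   ]
side nut 0.39 [411. 264.] [ 0.627 -0.149  0.076] [161. 132.  88.]
side nut 0.25 [436. 347.] [ 0.551 -0.356  0.014] [123. 105.  97.]
side knob_grip 0.8 [407. 250.] [ 0.617 -0.15   0.13 ]
side tray_handle 0.21 [409. 246.] [ 0.622 -0.15   0.139]
side micrometer 0.51 [255. 211.] [0.478 0.448 0.017]
side sine_bar 0.53 [347. 394.] [ 0.157 -0.62   0.326]
side vise 0.95 [438. 425.] [ 0.392 -0.537  0.056]
side lock_ring 0.79 [218. 248.] [ 0.302  0.313 -0.   ]
```

View pics/top0.png

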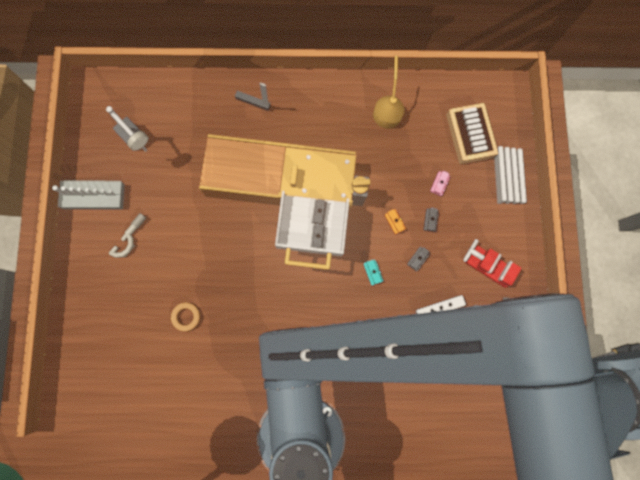

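View pics/side0.png

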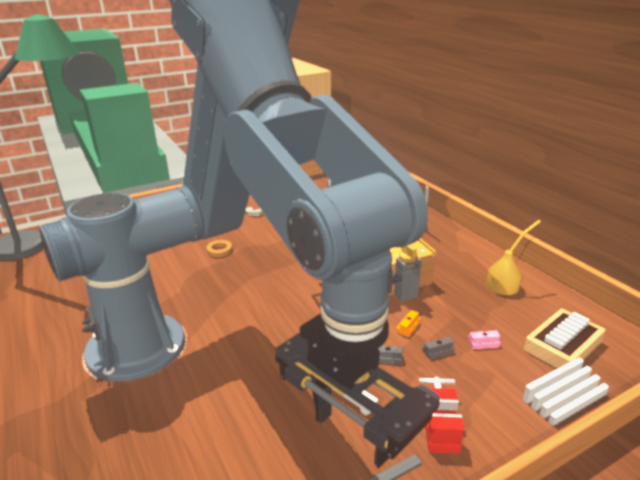

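Top view: dark stray nuts at (431,219) and (419,259), two in the tray at (319,211) and (318,235). The orange, pink and turquoise ones are look-alikes. The arm hides part of the floor. Next I measure the pose of the nuts and the rack yaw.

```bash
cat >> h.py <<'E'
def blob(c,uv,z,r=16,thr=110):
    """dark grey blob near uv -> world centre, long-axis angle, size (top at height z)"""
    im=c['image'].astype(int);u,v=map(int,uv)
    m=((im.max(2)<thr)&(im.max(2)-im.min(2)<28)).astype(np.uint8)
    k=np.zeros_like(m);k[max(v-r,0):v+r,max(u-r,0):u+r]=1
    n,l,s,_=cv2.connectedComponentsWithStats(m*k)
    i=1+np.argmax(s[1:,4]);ys,xs=np.nonzero(l==i)
    P=np.array([w(c,p,z)[:2] for p in zip(xs,ys)])
    (cx,cy),(a,b),ang=cv2.minAreaRect((P*1000).astype(np.float32))
    if a<b: ang+=90
    return np.r_[cx,cy,(ang+90)%180-90,max(a,b),min(a,b),P.mean(0)*1000].round(1)
E
python3 - <<'E'
from h import *
c=camera('top')
for uv in[(431,219),(419,259),(396,221),(440,183),(373,272)]:
    if uv[0] in(431,419): print(blob(c,uv,.018))
    print(uv,w(c,uv,.02).round(3))
for uv in[(319,211),(318,235)]: print('tray',blob(c,uv,.115,14))
for a,z in[((286,263),.118),((330,267),.118),((202,188),.084),((209,136),.084),((355,150),.09),((352,199),.09),((360,180),.14),((361,198),.14)]: print(a,w(c,a,z).round(3),w(c,a).round(3))
print(c['world_to_cam'].round(3),c['intrinsics'][0])
I=cv2.resize(c['image'][120:330,190:540],None,fx=2.25,fy=2.25,interpolation=cv2.INTER_CUBIC)
cv2.imwrite('pics/crop1.png',I[:,:,::-1])
E
```

```text
[ 543.8 -346.   -14.3   39.4   23.3  547.1 -349.1]
(431, 219) [ 0.554 -0.344  0.02 ]
[ 453.4 -320.6  -68.4   31.1   14.1  453.2 -318.4]
(419, 259) [ 0.447 -0.307  0.02 ]
(396, 221) [ 0.549 -0.25   0.02 ]
(440, 183) [ 0.654 -0.373  0.02 ]
(373, 272) [ 0.412 -0.185  0.02 ]Traceback (most recent call last):
  File "<stdin>", line 6, in <module>
  File "h.py", line 24, in blob
    i=1+np.argmax(s[1:,4]);ys,xs=np.nonzero(l==i)
        ~~~~~~~~~^^^^^^^^^
    return _wrapfunc(a, 'argmax', axis=axis, out=out, **kwds)
    return bound(*args, **kwds)
ValueError: attempt to get argmax of an empty sequence
```

```bash
python3 -m jog '[[0,0,-2.5,0.1,1],[0,0,-2.5,0.1,1],[0,0,-2.5,0.085,1],[2.3,-2.6,0,0,1],[2.3,-2.6,0,0,1],[2.3,-2.6,0,0,1],[2.3,-2.6,0,0,1],[2.3,-2.6,0,0,1],[2.3,-2.6,0,0,1],[2.3,-2.6,0,0,1],[2.3,-2.6,0,0,1],[2.3,-2.6,0,0,1],[2.3,-2.6,0,0,1],[0,0,0,0,1],[0,0,0,0,1]]'
cat > look.py <<'E'
from h import *
import sys
o=get_obs();print(o['time'],o['tcp_pos'].round(3),o['orientation'].round(3)) if hasattr(o['tcp_pos'],'round') else print(o)
c=camera('wrist');P=cloud(c);save(c,sys.argv[1])
for m in outline_of(c,'nut3_mid'):
    k=m['pixels']&(c['z_map']>0)
    if k.sum()<30: continue
    Q=P[k];t=np.percentile(Q[:,2],90);z0=np.percentile(Q[:,2],10)
    (x,y),(a,b),g=cv2.minAreaRect((Q[:,:2]*1000).astype(np.float32))
    if a<b:g+=90
    print('nut conf',round(m['conf'],2),'uv',np.round(m['uv']),'c',round(x),round(y),'size',round(max(a,b)),round(min(a,b)),'yaw',round((g+90)%180-90),'z',z0.round(3),t.round(3),'rgb',c['image'][m['pixels']].mean(0).round())
E
python3 look.py w1.png
```

```text
time: 2.6
tcp_pos: [0.4069, -0.338, 0.2977]
orientation: [1.0, 0.002, -0.0, 0.0]
force: [-0.3, -1.1, -0.4]
grip_width: 0.087
grip_force: 0.0
2.6 [ 0.407 -0.338  0.298] [ 1.     0.002 -0.     0.   ]
```

View pics/w1.png

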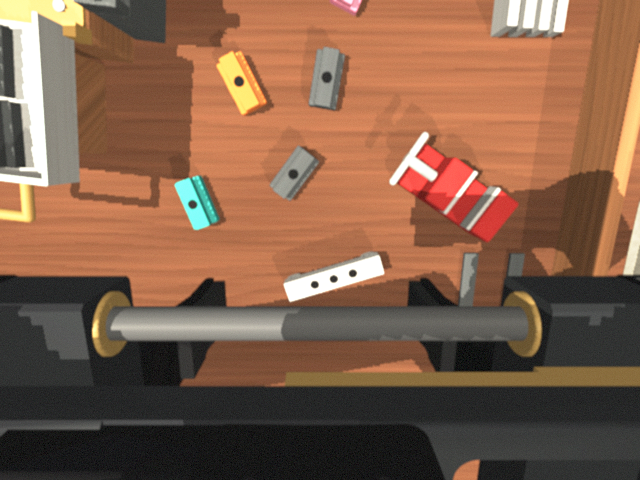

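Wrist view: dark nuts at (327,78) and (295,173), sine bar at (335,275), vise at (455,190). The network misses the nuts, so I segment them by colour and height, and check the floor that was hidden.

```bash
cat > look.py <<'E'
from h import *
def nuts(c,lo=.006,hi=.034,pr=True):
    P=cloud(c);im=c['image'].astype(int);out=[]
    m=((im.max(2)-im.min(2)<30)&(im.max(2)<150)&(c['z_map']>0)&(P[...,2]>lo)&(P[...,2]<hi)).astype(np.uint8)
    m=cv2.morphologyEx(m,cv2.MORPH_CLOSE,np.ones((5,5)))
    n,l,s,ce=cv2.connectedComponentsWithStats(m)
    for i in range(1,n):
        if s[i,4]<60: continue
        Q=P[(l==i)&(P[...,2]>lo)&(P[...,2]<hi)]
        (x,y),(a,b),g=cv2.minAreaRect((Q[:,:2]*1000).astype(np.float32))
        if a<b:g+=90
        if pr: print('uv',ce[i].round(),'c',round(x),round(y),'size',round(max(a,b)),round(min(a,b)),'yaw',round((g+90)%180-90),'ztop',np.percentile(Q[:,2],90).round(3))
if __name__=='__main__':
    import sys
    o=get_obs();print(o['time'],np.round(o['tcp_pos'],3),np.round(o['orientation'],3),o['grip_width'])
    c=camera(sys.argv[1]);save(c,sys.argv[2])
    nuts(c,*map(float,sys.argv[3:5]))
E
python3 look.py wrist w2.png; python3 look.py top top2.png
python3 - <<'E'
from h import *
I=cv2.imread('pics/top2.png');cv2.imwrite('pics/top2b.png',cv2.resize(I[100:400,190:500],None,fx=2,fy=2,interpolation=cv2.INTER_CUBIC))
E
```

```text
2.7 [ 0.406 -0.34   0.298] [ 1.     0.001 -0.     0.   ] 0.0868534376441252
uv [150.  23.] c 608 -159 size 53 25 yaw -46 ztop 0.031
uv [520.  29.] c 607 -571 size 68 7 yaw 90 ztop 0.024
uv [325.  78.] c 555 -348 size 60 31 yaw -9 ztop 0.026
uv [294. 172.] c 451 -311 size 59 31 yaw -37 ztop 0.026
uv [513. 263.] c 335 -596 size 26 13 yaw 13 ztop 0.007
uv [466. 300.] c 281 -540 size 15 12 yaw -83 ztop 0.007
2.75 [ 0.405 -0.34   0.298] [ 1. -0. -0.  0.] 0.08691644993049451
uv [252. 100.] c 891 138 size 97 20 yaw 69 ztop 0.025
uv [ 88. 199.] c 618 568 size 175 72 yaw 89 ztop 0.032
uv [431. 219.] c 554 -345 size 60 31 yaw -10 ztop 0.028
uv [418. 258.] c 449 -307 size 62 31 yaw -38 ztop 0.028
uv [532. 336.] c 249 -595 size 193 19 yaw 0 ztop 0.01
uv [509. 342.] c 234 -535 size 170 19 yaw 0 ztop 0.01
uv [322. 421.] c 36 -50 size 202 65 yaw 38 ztop 0.019
```

View pics/top2b.png

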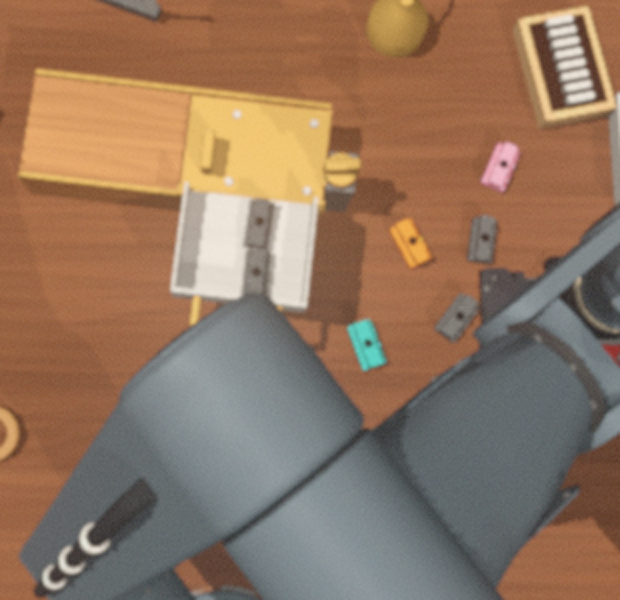

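Two strays: A at (0.555, -0.347) with yaw -10°, and B at (0.450, -0.309) with yaw -37°. The rack yaw is about -7°. I fetch A first.

```bash
python3 -m jog '[[0,0,0,0.083,1],[0,0,0,0.083,1],[3,-0.36,0,0,1],[3,-0.36,0,0,1],[3,-0.36,0,0,1],[3,-0.36,2,0,1],[2.9,-0.35,2,0,1],[0,0,4,0,1],[0,0,4,0,1],[0,0,4,0,1],[0,0,4,0,1],[0,0,3.3,0,1],[0,0,0,0,1],[0,0,0,0,1]]'; python3 -c "
from h import *
o=get_obs();print(o['orientation'])"
```

```text
time: 3.97
tcp_pos: [0.5541, -0.3467, 0.0625]
orientation: [0.997, -0.084, -0.002, -0.001]
force: [-0.3, -0.0, 0.2]
grip_width: 0.087
grip_force: 0.0
[ 0.99650257 -0.08352551 -0.00200182 -0.00145336]
```

```bash
python3 -m jog '[[0,0,2.5,0,1],[0,0,2,0,1],[0,0,1.1,0,1],[0,0,0,0,1],[0,0,0,0,0],[0,0,0,0,0],[0,0,0,0,0],[0,0,0,0,0],[0,0,0,0,0],[0,0,0,0,0],[0,0,-2,0,0],[0,0,-4,0,0],[0,0,-4,0,0],[0,0,-4,0,0],[0,0,-4,0,0],[0,0,-2,0,0],[0,0,0,0,0]]'; python3 look.py top top3.png .1 .135
```

```text
time: 5.38
tcp_pos: [0.5589, -0.3486, 0.2156]
orientation: [0.997, -0.082, 0.005, 0.004]
force: [0.2, -0.1, 0.5]
grip_width: 0.008
grip_force: 0.0
5.3833 [ 0.559 -0.349  0.216] [ 0.997 -0.082  0.005  0.004] 0.008007812987180524
uv [312. 423.] c 52 -26 size 87 26 yaw 61 ztop 0.131
```

```bash
python3 -m jog '[[0,0,-1,0,1],[0,0,-1,0,1],[0,0,-1,0,1],[0,0,0,0,1]]'; python3 look.py wrist w3.png
```

```text
time: 5.77
tcp_pos: [0.5568, -0.347, 0.2402]
orientation: [0.997, -0.082, 0.001, 0.001]
force: [0.2, -1.0, 0.8]
grip_width: 0.024
grip_force: 0.0
5.7667 [ 0.557 -0.347  0.24 ] [ 0.997 -0.082  0.001  0.001] 0.024024975251171764
uv [488.  63.] c 671 -535 size 132 7 yaw 3 ztop 0.032
uv [511.  67.] c 667 -555 size 124 3 yaw 0 ztop 0.027
uv [529.  68.] c 666 -574 size 122 4 yaw 0 ztop 0.022
uv [547.  67.] c 665 -595 size 121 3 yaw 0 ztop 0.017
uv [330. 114.] c 657 -378 size 9 8 yaw 82 ztop 0.027
uv [136. 187.] c 620 -167 size 49 3 yaw -6 ztop 0.032
uv [318. 218.] c 556 -348 size 59 32 yaw -9 ztop 0.026
uv [306. 296.] c 464 -320 size 32 27 yaw 54 ztop 0.026
```

View pics/w3.png

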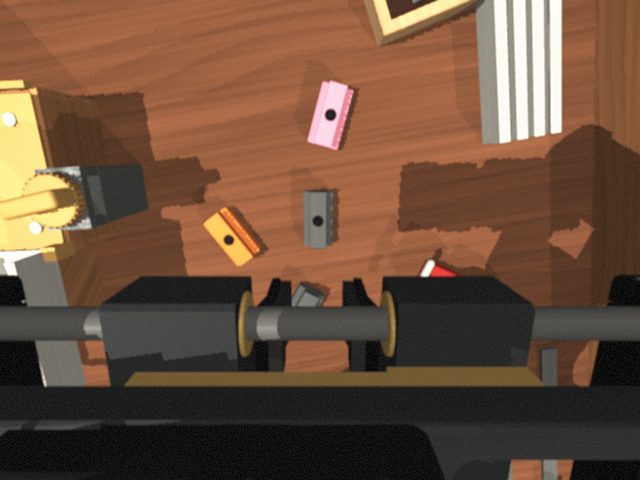

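The nut at (318,218) is undisturbed. The fingers are just slow, so I descend again with a smaller opening and more closing time.

```bash
python3 -m jog '[[0,0,3.8,0,0.6],[0,0,3.8,0,0.6],[0,0,3.8,0,0.6],[0,0,3.8,0,0.6],[0,0,3.5,0,0.6],[0,0,2.5,0,0.6],[0,0,2.0,0,0.6],[0,0,0.3,0,0.6],[0,0,0,0,0],[0,0,0,0,0],[0,0,0,0,0],[0,0,0,0,0],[0,0,0,0,0],[0,0,0,0,0],[0,0,0,0,0],[0,0,0,0,0],[0,0,0,0,0]]'
```

```text
time: 7.23
tcp_pos: [0.5559, -0.3463, 0.0038]
orientation: [0.997, -0.082, 0.0, 0.0]
force: [0.5, 0.1, 0.8]
grip_width: 0.0316
grip_force: 30.0
```

```bash
python3 -m jog '[[0,0,-2,0,0],[0,0,-4,0,0],[0,0,-4,0,0],[0,0,-4,0,0],[0,0,-4,0,0],[0,0,-4,0,0],[0,0,-4,0,0],[0,0,-3,0,0],[-1.77,-3,0,0,0],[-1.77,-3,0,0,0],[-1.77,-3,0,0,0],[-1.77,-3,0,0,0],[-1.77,-3,0,0,0],[-1.77,-3,0,0,0],[-1.77,-3,0,0,0],[-1.77,-3,0,0,0],[-1.77,-3,0,0,0],[-1.77,-3,0,0,0],[0,0,0,0,0],[0,0,0,0,0]]'; python3 look.py wrist w4.png .1 .14
python3 - <<'E'
from h import *
c=camera('wrist')
for q in['tray_mid','tray_handle','tray_hinge','gate_grip','knob_grip','rack','nut1_mid']:
    for m in landmark_of(c,q)[:3]: print(q,round(m['conf'],2),np.round(m['uv']),w(c,m['uv']).round(3))
E
```

```text
time: 8.9
tcp_pos: [0.4296, -0.0197, 0.2937]
orientation: [0.997, -0.081, 0.0, 0.0]
force: [0.6, 0.1, -1.0]
grip_width: 0.0315
grip_force: 30.0
8.9 [ 0.43  -0.02   0.294] [ 0.997 -0.081  0.     0.   ] 0.031501153711592594
uv [429.   7.] c 600 -147 size 37 8 yaw 81 ztop 0.108
uv [316. 124.] c 523 -28 size 162 134 yaw 83 ztop 0.126
tray_mid 0.64 [308. 127.] [ 0.521 -0.028  0.109]
tray_handle 0.7 [312. 239.] [ 0.461 -0.024  0.3  ]
tray_handle 0.45 [312. 307.] [ 0.462 -0.025  0.376]
tray_hinge 0.76 [298.  47.] [ 0.591 -0.031  0.095]
gate_grip 0.45 [304.  68.] [ 0.57  -0.033  0.109]
rack 0.56 [304.  67.] [ 0.571 -0.033  0.108]
nut1_mid 0.69 [327. 161.] [ 0.488 -0.04   0.121]
```

View pics/w4.png

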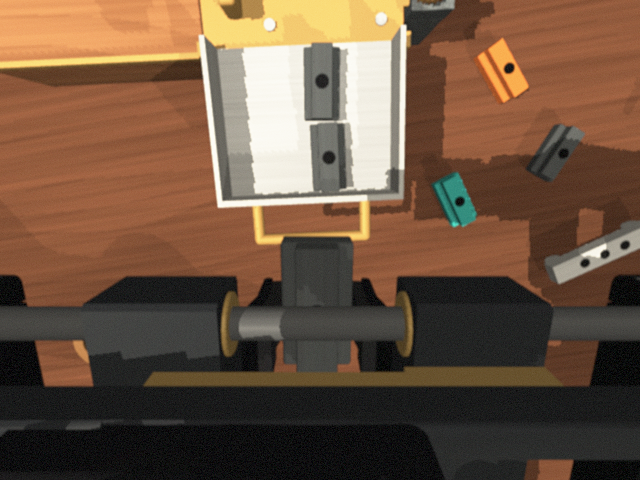

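Wrist view: held nut centred in the fingers. Tray wall-top corners are at (218,207), (404,198), (202,38), (404,28), and the tray nuts at (321,80) and (329,157), leaving the left side free. I turn these into positions.

```bash
python3 - <<'E'
from h import *
c=camera('wrist');o=get_obs();t=np.array(o['tcp_pos'])
F=np.array([w(c,p,.136)[:2] for p in[(218,207),(404,198),(202,38),(404,28)]])
print(F.round(3)); d=F[1]-F[0];th=np.arctan2(d[0],-d[1]);print('yaw',np.degrees(th))
e=np.array([np.cos(th),np.sin(th)]);n=np.array([-e[1],e[0]])
mid=F[:2].mean(0)+e*.068;print('mid',mid)   # wall outer + half
for p in[(321,80),(329,157)]:
    q=w(c,p,.122)[:2]-mid;print('nut local',q@e,q@n)
for L in[(.034,.045),(-.032,.045)]:
    g=mid+e*L[0]+n*L[1];print('target',g, 'delta tool',)
    R=np.array([[.987,-.161],[-.161,-.987]]);print(R@(g-t[:2]))
E
```

```text
[[ 0.466  0.061]
 [ 0.447 -0.102]
 [ 0.599  0.042]
 [ 0.579 -0.117]]
yaw -6.8060385524466485
mid [ 0.52377825 -0.02897138]
nut local 0.033554998860901644 -0.013839194022527932
nut local -0.030069033542201553 -0.018092890937940132
target [0.56287155 0.01168221] delta tool
[ 0.12491288 -0.05429528]
target [0.49733665 0.01950378] delta tool
[ 0.05897066 -0.05146405]
```

```bash
python3 -m jog '[[0,0,0,-0.045,0],[3.2,-1.07,0,0,0],[3.2,-1.07,0,0,0],[3.2,-1.07,0,0,0],[3.25,-1.07,0,0,0],[0,0,3.5,0,0],[0,0,3.5,0,0],[0,0,3.5,0,0],[0,0,3.5,0,0],[0,0,0,0,0],[0,0,0,0,0]]'; python3 -c "
from h import *
o=get_obs();print(o['orientation'])"
```

```text
time: 10.32
tcp_pos: [0.5622, 0.0059, 0.152]
orientation: [0.998, -0.06, -0.003, -0.0]
force: [0.7, 0.2, -0.6]
grip_width: 0.0322
grip_force: 3.0
[ 9.98180503e-01 -6.02423171e-02 -2.53720148e-03 -3.29727487e-04]
```

```bash
python3 -m jog '[[0,-0.15,0,0,0],[0,0,2.5,0,0],[0,0,2,0,0],[0,0,0.4,0,0],[0,0,0,0,0],[0,0,0,0,0]]'
```

```text
time: 10.82
tcp_pos: [0.5652, 0.0071, 0.1066]
orientation: [0.998, -0.06, 0.002, 0.0]
force: [-0.1, -0.0, -0.8]
grip_width: 0.0319
grip_force: 30.0
```

```bash
python3 -m jog '[[0,0,0.3,0,0],[0,0,0,0,0.43],[0,0,0,0,0.43],[0,0,0,0,0.43],[0,0,0,0,0.43],[0,0,-2,0,0.43],[0,0,-3,0,0.43],[0,0,-4,0,0.6],[0,0,-4,0,0.6],[0,0,-4,0,0.6],[-4,0,0,0,0.6],[-4,0,0,0,0.6],[-4,0,0,0,0.6],[0,0,0,0,0.6]]'; python3 look.py wrist w5.png .1 .14;  python3 look.py top top5.png
```

```text
time: 11.98
tcp_pos: [0.4326, 0.0244, 0.2696]
orientation: [0.998, -0.06, -0.008, -0.001]
force: [-1.1, -0.2, -0.0]
grip_width: 0.052
grip_force: 0.0
11.9833 [0.433 0.024 0.27 ] [ 0.998 -0.06  -0.008 -0.001] 0.051996199622651874
uv [393. 115.] c 524 -28 size 161 132 yaw 84 ztop 0.126
uv [319.  64.] c 564 7 size 59 32 yaw -7 ztop 0.122
12.0333 [0.438 0.023 0.271] [ 0.998 -0.06  -0.003 -0.   ] 0.05239870533832422
uv [252. 100.] c 890 139 size 97 20 yaw 68 ztop 0.026
uv [ 93. 199.] c 618 562 size 164 70 yaw -90 ztop 0.032
uv [418. 258.] c 449 -306 size 59 30 yaw -37 ztop 0.028
uv [509. 336.] c 250 -535 size 191 16 yaw 0 ztop 0.01
uv [532. 336.] c 249 -595 size 193 18 yaw 0 ztop 0.01
uv [314. 413.] c 57 -33 size 181 71 yaw 63 ztop 0.019
```

View pics/w5.png

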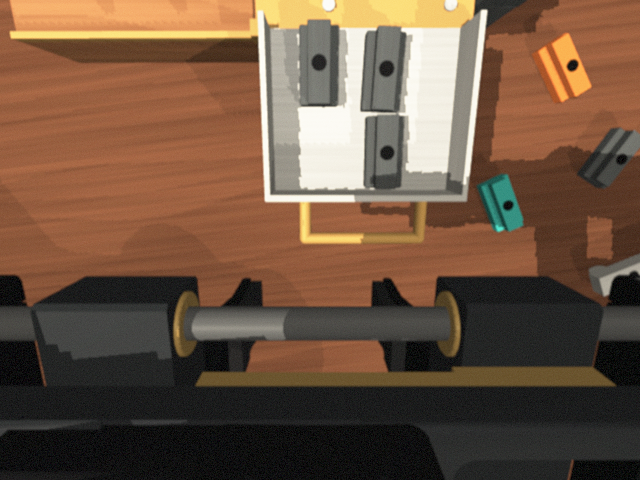

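Nut A is placed at (319,64). No other strays show. Next is nut B.

```bash
python3 -m jog '[[0.52,3.27,0,0,0.6],[0.52,3.27,0,0,0.6],[0.52,3.27,0,0,0.6],[0.52,3.27,0,0,0.6],[0.52,3.27,0,0,0.6],[0.52,3.27,0,0,0.6],[0.52,3.27,0,0,0.6],[0.52,3.27,0,0,0.6],[0.52,3.27,0,0,0.6],[0.52,3.27,0,0,0.6],[0,0,0,0.105,0.6],[0,0,0,0.105,0.6],[0,0,0,0.105,0.6],[0,0,3.5,0.105,0.6],[0,0,3.5,0.105,0.6],[0,0,3.5,0,0.6],[0,0,3.5,0,0.6],[0,0,3.5,0,0.6],[0,0,0,0,0.6],[0,0,0,0,0.6]]'; python3 -c "
from h import *
o=get_obs();print(o['orientation'],o['q'])"
```

```text
time: 13.75
tcp_pos: [0.4569, -0.3094, 0.0948]
orientation: [0.948, -0.317, -0.002, -0.001]
force: [0.4, -1.0, 0.5]
grip_width: 0.0519
grip_force: 0.0
[ 9.48368640e-01 -3.17165300e-01 -1.55661191e-03 -8.19752293e-04] [-7.97763044e-01  6.14920441e-01  1.72404677e+00  4.72817533e-05
  8.06143822e-01  1.41847946e+00]
```

```bash
python3 look.py top top6.png
```

```text
13.75 [ 0.457 -0.309  0.095] [ 0.948 -0.317 -0.002 -0.001] 0.051862853448723774
uv [252. 100.] c 891 138 size 97 21 yaw 69 ztop 0.027
uv [ 91. 201.] c 617 562 size 163 70 yaw -89 ztop 0.031
uv [508. 335.] c 249 -534 size 193 19 yaw -1 ztop 0.01
uv [531. 334.] c 249 -595 size 193 19 yaw 0 ztop 0.01
uv [320. 419.] c 44 -44 size 199 76 yaw 44 ztop 0.019
```

```bash
python3 -m jog '[[-0.6,0.3,0,0,0.6],[0,0,3.5,0,0.6],[0,0,3.0,0,0.6],[0,0,2.5,0,0.6],[0,0,0.1,0,0.6],[0,0,0,0,0],[0,0,0,0,0],[0,0,0,0,0],[0,0,0,0,0],[0,0,0,0,0],[0,0,0,0,0],[0,0,0,0,0],[0,0,0,0,0]]'
```

```text
time: 14.88
tcp_pos: [0.4513, -0.3091, 0.0076]
orientation: [0.948, -0.317, 0.002, 0.001]
force: [-0.6, 0.1, 6.6]
grip_width: 0.0314
grip_force: 30.0
```

```bash
python3 -m jog '[[0,0,-2,0,0],[0,0,-4,0,0],[0,0,-4,-0.105,0],[0,0,-4,-0.105,0],[0,0,-4,-0.105,0],[0,0,-4,-0.105,0],[0,0,-2,-0.105,0],[0.06,-3.28,0,0,0],[0.06,-3.28,0,0,0],[0.06,-3.28,0,0,0],[0.06,-3.28,0,0,0],[0.06,-3.28,0,0,0],[0.06,-3.28,0,0,0],[0.06,-3.28,0,0,0],[0.06,-3.28,0,0,0],[0.06,-3.28,0,0,0],[0.06,-3.28,0,0,0],[0,0,0,0,0],[0,0,0,0,0]]'; python3 -c "
from h import *
o=get_obs();print(o['orientation'])"
```

```text
time: 16.47
tcp_pos: [0.495, 0.0186, 0.2459]
orientation: [0.998, -0.058, 0.0, 0.0]
force: [0.6, -1.1, -1.8]
grip_width: 0.0316
grip_force: 30.0
[ 9.98313504e-01 -5.80526525e-02  7.38329165e-05  1.75638196e-04]
```

```bash
python3 -m jog '[[0.23,0.27,0,0,0],[0,0,3.5,0,0],[0,0,3.5,0,0],[0,0,3,0,0],[0,0,2.5,0,0],[0,0,1.5,0,0],[0,0,0,0,0],[0,0,0,0,0]]'
```

```text
time: 17.13
tcp_pos: [0.4975, 0.0123, 0.105]
orientation: [0.998, -0.061, -0.001, 0.0]
force: [1.1, -0.5, -1.1]
grip_width: 0.0315
grip_force: 30.0
```

```bash
python3 -m jog '[[0,0,0.1,0,0],[0,0,0,0,0.43],[0,0,0,0,0.43],[0,0,0,0,0.43],[0,0,0,0,0.43],[0,0,-2,0,0.43],[0,0,-3,0,0.43],[0,0,-4,0,0.6],[0,0,-4,0,0.6],[0,0,-4,0,0.6],[-4,0,0,0,0.6],[-4,1.5,0,0,0.6],[0,1.5,0,0,0.6],[0,0,0,0,0.6],[0,0,0,0,0.6]]'; python3 look.py wrist w7.png .1 .14;  python3 look.py top top7.png; python3 - <<'E'
from h import *
c=camera('wrist')
for q in['tray_handle','gate_grip','knob_grip','tray_hinge']:
    for m in landmark_of(c,q)[:2]: print(q,round(m['conf'],2),np.round(m['uv']),w(c,m['uv']).round(3))
a=cv2.imread('pics/w7.png')[:260];b=cv2.imread('pics/top7.png')[100:340,60:600]
b=cv2.resize(b,(640,284));cv2.imwrite('pics/c7.png',np.vstack([a,b]))
E
```

```text
time: 18.38
tcp_pos: [0.4155, -0.0061, 0.2752]
orientation: [0.998, -0.061, 0.001, 0.0]
force: [0.4, -0.8, 0.5]
grip_width: 0.052
grip_force: 0.0
18.3833 [ 0.415 -0.006  0.275] [ 0.998 -0.061  0.001  0.   ] 0.05197689306447934
uv [327. 107.] c 525 -26 size 157 131 yaw 83 ztop 0.123
uv [279.  52.] c 564 7 size 59 32 yaw -7 ztop 0.122
18.4333 [ 0.416 -0.006  0.275] [ 0.998 -0.06   0.001  0.   ] 0.05176484346136105
uv [252. 100.] c 891 139 size 98 20 yaw 69 ztop 0.025
uv [ 94. 199.] c 618 563 size 164 71 yaw -90 ztop 0.032
uv [509. 336.] c 249 -535 size 193 18 yaw 0 ztop 0.01
uv [532. 339.] c 246 -595 size 188 18 yaw 0 ztop 0.009
uv [321. 415.] c 51 -48 size 165 63 yaw 52 ztop 0.019
tray_handle 0.83 [325. 225.] [ 0.422 -0.014  0.122]
```

View pics/c7.png

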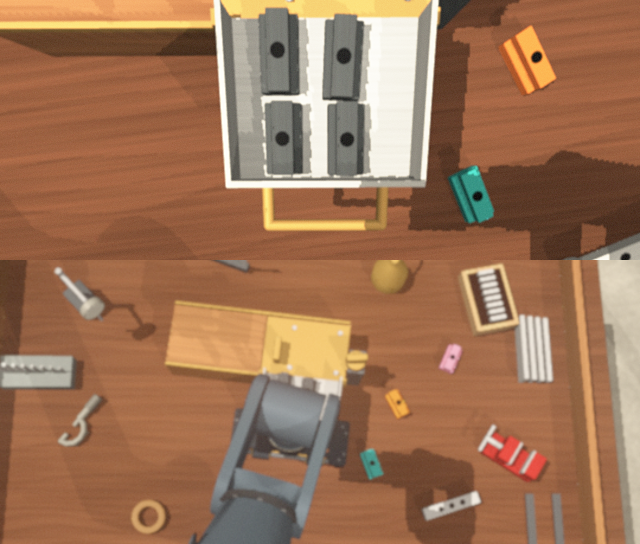

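All four nuts lie in the level tray. Next I look closely at the knob.

```bash
python3 -m jog '[[2.4,2.4,0,0,0.6],[2.4,2.4,0,0,0.6],[2.4,2.4,0,0,0.6],[2.4,2.4,0,0,0.6],[2.4,2.4,0,0,0.6],[0,0,0,0,0.6],[0,0,0,0,0.6]]'; python3 - <<'E'
from h import *
c=camera('wrist');save(c,'w8.png');P=cloud(c);o=get_obs();print(o['tcp_pos'],o['orientation'])
for q in['gate_grip','knob_grip','tray_hinge']:
    for m in landmark_of(c,q)[:2]: print(q,round(m['conf'],2),np.round(m['uv']),w(c,m['uv']).round(3))
def box(lo,hi,x0,x1,y0,y1):
    k=(P[...,2]>lo)&(P[...,2]<hi)&(P[...,0]>x0)&(P[...,0]<x1)&(P[...,1]>y0)&(P[...,1]<y1)&(c['z_map']>0)
    Q=P[k][:,:2]*1000;print(len(Q),cv2.minAreaRect(Q.astype(np.float32)),np.median(P[k][:,2]))
box(.138,.15,.57,.68,-.2,-.09)
box(.115,.132,.60,.70,-.03,.06)
E
```

```text
time: 19.32
tcp_pos: [0.5212, -0.1408, 0.2737]
orientation: [0.998, -0.061, -0.0, -0.0]
force: [-0.9, -0.4, 0.9]
grip_width: 0.0522
grip_force: 0.0
[ 0.5200225  -0.13936983  0.27368071] [ 9.98175269e-01 -6.03710268e-02 -1.03787786e-03 -6.27790602e-04]
gate_grip 0.85 [110. 106.] [0.645 0.012 0.123]
gate_grip 0.37 [616. 250.] [ 0.443 -0.467  0.045]
knob_grip 0.79 [309. 112.] [ 0.618 -0.147  0.143]
knob_grip 0.26 [149. 201.] [0.566 0.    0.122]
tray_hinge 0.74 [191. 163.] [ 0.593 -0.032  0.09 ]
1112 ((621.9786376953125, -146.56997680664062), (14.13801097869873, 43.962039947509766), 3.8837873935699463) 0.14282203461342624
1459 ((633.9238891601562, 23.19449806213379), (21.58986473083496, 76.7454605102539), 73.55209350585938) 0.12447195448586756
```

View pics/w8.png

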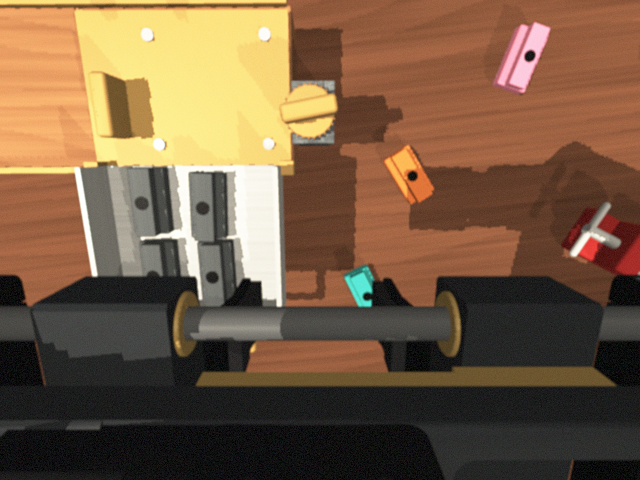

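```bash
python3 -m jog '[[0,0,0,-0.1175,0.45],[0,0,0,-0.1175,0.45],[0,0,0,-0.1175,0.45],[0,0,0,-0.1175,0.45],[0,0,0,-0.1175,0.45],[0,0,0,-0.1175,0.45],[0,0,0,-0.1175,0.45],[0,0,0,-0.1175,0.45],[0,0,0,-0.1175,0.45],[0,0,0,-0.1175,0.45],[0,0,0,-0.1175,0.45],[0,0,0,-0.1175,0.45],[0,0,0,-0.1175,0.45],[0,0,0,-0.1175,0.45],[0,0,0,-0.1175,0.45],[-0.47,3.37,2,0,0.45],[-0.47,3.37,2,0,0.45],[-0.46,3.37,2,0,0.45],[0,0,3,0,0.45],[0,0,0,0,0.45]]'; python3 -m jog '[[0,0,0,0,0.45]]'; python3 -c "
from h import *
o=get_obs();q=o['orientation'];print(q,o['q'],np.degrees(2*np.arctan2(q[1],q[0])))"
```

```text
time: 21.18
tcp_pos: [0.6194, -0.1436, 0.1788]
orientation: [0.681, 0.733, -0.002, -0.005]
force: [-0.5, 0.0, -0.4]
grip_width: 0.0391
grip_force: 0.0
time: 21.27
tcp_pos: [0.62, -0.1444, 0.1829]
orientation: [0.681, 0.732, -0.001, -0.003]
force: [0.6, 0.4, 0.5]
grip_width: 0.0392
grip_force: 0.0
[ 0.68088951  0.73237974 -0.00105118 -0.0028779 ] [-4.04089772e-01  5.89653656e-01  1.43591147e+00 -3.61229288e-05
  1.12215519e+00 -4.76908617e-01] 94.17311591769278
```

```bash
python3 -m jog '[[-0.2,0.2,2.5,0,0.45],[0,0,2,0,0.45],[0,0,1.2,0,0.45],[0,0,0,0,0.45],[0,0,0,0,0],[0,0,0,0,0],[0,0,0,0,0],[0,0,0,0,0],[0,0,0,0,0],[0,0,0,0,0],[0,0,0,0,0],[0,0,0,0,0]]'
```

```text
time: 22.27
tcp_pos: [0.6231, -0.1484, 0.1286]
orientation: [0.681, 0.732, -0.001, -0.001]
force: [-4.8, -1.6, 5.7]
grip_width: 0.014
grip_force: 30.0
```

```bash
python3 -m jog '[[0,0,0,-0.114,0],[0,0,0,-0.114,0],[0,0,0,-0.114,0],[0,0,0,-0.114,0],[0,0,0,-0.114,0],[0,0,0,-0.114,0],[0,0,0,-0.114,0],[0,0,0,-0.114,0],[0,0,0,-0.114,0],[0,0,0,-0.114,0],[0,0,0,-0.114,0],[0,0,0,-0.114,0],[0,0,0,0,0],[0,0,0,0,0]]'; python3 -c "
from h import *
o=get_obs();q=o['orientation'];print(o['q'],np.degrees(2*np.arctan2(q[1],q[0])),o['moment'])"
```

```text
time: 23.43
tcp_pos: [0.6245, -0.147, 0.1285]
orientation: [0.067, 0.998, 0.001, 0.0]
force: [-0.8, 3.2, 5.5]
grip_width: 0.0138
grip_force: 30.0
[-0.40587855  0.65993533  1.47085316  0.0019552   1.0104889  -1.84381898] 172.32839765229238 [0.62790046 0.06515496 0.05050588]
```

```bash
python3 -m jog '[[0,0,0,0,0.4],[0,0,0,0,0.4],[0,0,0,0,0.4],[0,0,0,0,0.4],[0,0,0,0,0.4],[0,0,-2,0,0.4],[0,0,-3,0,0.4],[0,0,-3,-0.014,0.9],[0.04,4.02,0,0,0.9],[0.04,4.02,0,0,0.9],[0.04,4.02,0,0,0.9],[0.04,4.02,0,0,0.9],[0,0,0,0,0.9],[0,0,0,0,0.9]]'; python3 - <<'E'
from h import *
c=camera('side');save(c,'side9.png')
c=camera('wrist');save(c,'w9.png');o=get_obs();q=o['orientation'];print(np.degrees(2*np.arctan2(q[1],q[0])),o['tcp_pos'])
for m in landmark_of(c,'gate_grip')[:2]+landmark_of(c,'knob_grip')[:1]: print(round(m['conf'],2),np.round(m['uv']),w(c,m['uv']).round(3))
E
```

```text
time: 24.6
tcp_pos: [0.6413, 0.0142, 0.2074]
orientation: [0.057, 0.998, -0.0, -0.0]
force: [0.5, 0.3, 0.7]
grip_width: 0.0729
grip_force: 0.0
173.29391305658646 [0.64143712 0.01142782 0.20735384]
0.62 [326. 254.] [0.641 0.02  0.125]
0.57 [ 79. 258.] [ 0.621 -0.141  0.142]
```

View pics/side9.png

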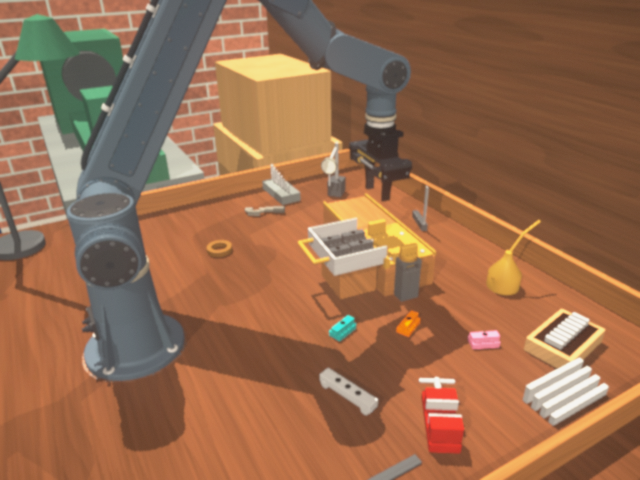

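The side view shows the gripper above the gate grip (375,228) with the knob turned. I grasp the grip next.

```bash
python3 -m jog '[[0,0.4,3,0,0.9],[0,0,3,0,0.9],[0,0,3,0,0.9],[0,0,1.9,0,0.9],[0,0,0,0,0.9],[0,0,0,0,0],[0,0,0,0,0],[0,0,0,0,0],[0,0,0,0,0],[0,0,0,0,0],[0,0,0,0,0],[0,0,0,0,0],[0,0,0,0,0],[0,0,0,0,0],[0,0,0,0,0],[0,0,0,0,0],[0,0,0,0,0]]'
```

```text
time: 26.22
tcp_pos: [0.6423, 0.0201, 0.0986]
orientation: [0.059, 0.998, 0.004, 0.0]
force: [1.5, 10.4, 0.7]
grip_width: 0.0139
grip_force: 30.0
```

```bash
python3 -m jog '[[0,1,0,0,0],[0,2,0,0,0],[0,2.5,0,0,0],[0,2.5,0,0,0],[0,2.5,0,0,0],[0,2.5,0,0,0],[0,2.5,0,0,0],[0,2.5,0,0,0],[0,1.5,0,0,0],[0,0.6,0,0,0],[0,0,0,0,0],[0,0,0,0,0]]'
```

```text
time: 27.22
tcp_pos: [0.6655, 0.2158, 0.0985]
orientation: [0.059, 0.998, 0.001, 0.0]
force: [0.6, 1.5, 0.6]
grip_width: 0.0139
grip_force: 30.0
```

```bash
python3 -m jog '[[0,0.4,0,0,0],[0,0.2,0,0,0],[0,0,0,0,0],[0,0,0,0,0]]'; python3 - <<'E'
from h import *
c=camera('top');save(c,'top10.png')
for q in['tray_hinge','tray_handle','gate_grip']:
    for m in landmark_of(c,q)[:2]: print(q,round(m['conf'],2),np.round(m['uv']),w(c,m['uv']).round(3))
E
```

```text
time: 27.55
tcp_pos: [0.6658, 0.2188, 0.0985]
orientation: [0.059, 0.998, -0.002, -0.001]
force: [-1.0, -5.7, 1.3]
grip_width: 0.0133
grip_force: 30.0
tray_hinge 0.77 [315. 199.] [ 0.589 -0.032  0.092]
tray_hinge 0.41 [436. 311.] [ 0.312 -0.344  0.027]
tray_handle 0.65 [308. 266.] [2.550e-01 1.000e-03 1.398e+00]
gate_grip 0.63 [215. 164.] [0.546 0.153 0.504]
```

Gate is fully open. I release it, lift and turn for the tray handle.

```bash
python3 -m jog '[[0,-0.3,0,0,0.5],[0,0,0,0,0.5],[0,0,0,0,0.5],[0,0,0,0,0.5],[0,0,0,0,0.5],[0,0,-3,0,0.5],[0,0,-4,0,0.32],[0,0,-4,0,0.32],[0,0,-4,0,0.32],[0,0,0,0.12,0.32],[0,0,0,0.12,0.32],[0,0,0,0.12,0.32],[0,0,0,0.12,0.32],[0,0,0,0.12,0.32],[0,0,0,0.12,0.32],[0,0,0,0.12,0.32],[0,0,0,0.12,0.32],[0,0,0,0.12,0.32],[0,0,0,0.12,0.32],[0,0,0,0.12,0.32]]'
python3 -m jog '[[0,0,0,0.12,0.32],[0,0,0,0.13,0.32],[-2.6,-2.17,0,0,0.32],[-2.6,-2.17,0,0,0.32],[-2.6,-2.17,0,0,0.32],[-2.6,-2.17,0,0,0.32],[-2.6,-2.17,0,0,0.32],[-2.6,-2.17,0,0,0.32],[-2.6,-2.17,0,0,0.32],[-2.6,-2.17,0,0,0.32],[-2.6,-2.17,0,0,0.32],[0,0,0,0,0.32],[0,0,0,0,0.32]]'
python3 - <<'E'
from h import *
c=camera('wrist');save(c,'w11.png');o=get_obs();q=o['orientation'];print(np.degrees(2*np.arctan2(q[1],q[0])),o['tcp_pos'],o['q'])
for n in('gate_grip','tray_handle','knob_grip','tray_hinge'):
    for m in landmark_of(c,n)[:2]: print(n,round(m['conf'],2),np.round(m['uv']),w(c,m['uv']).round(3))
E
```

```text
time: 29.42
tcp_pos: [0.6656, 0.2187, 0.2485]
orientation: [0.66, 0.751, 0.0, -0.0]
force: [-0.1, -1.2, 0.4]
grip_width: 0.0278
grip_force: 0.0
time: 30.5
tcp_pos: [0.4449, 0.007, 0.2489]
orientation: [0.746, 0.666, 0.0, 0.0]
force: [-0.0, 1.1, 0.1]
grip_width: 0.0275
grip_force: 0.0
83.5325321618885 [0.44620796 0.00740574 0.24903681] [-2.35147184e-01  2.48097553e-01  1.82885789e+00  6.07720253e-04
  1.06285084e+00 -1.22563687e-01]
tray_handle 0.69 [291. 263.] [ 0.421 -0.011  0.122]
knob_grip 0.55 [537. 391.] [0.487 0.029 0.353]
tray_hinge 0.71 [485. 257.] [ 0.632 -0.064  0.006]
```

View pics/w11.png

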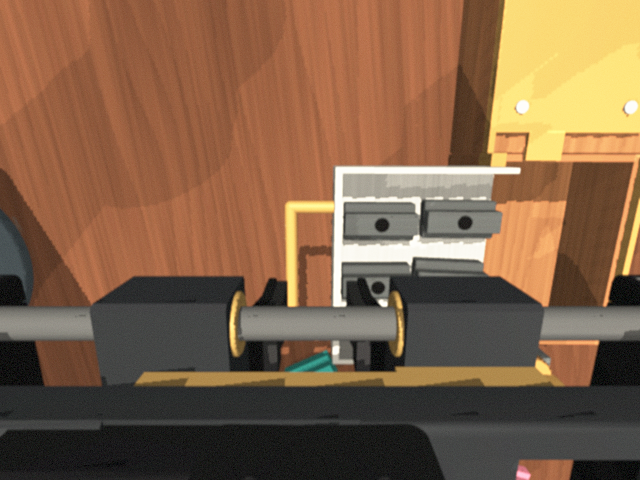

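The wrist view shows the bar at column 292, rows 205–280, with the bay open on the right. I descend on the handle.

```bash
python3 -m jog '[[-2.52,-2.34,0,0,0.32],[0,0,3,0,0.32],[0,0,3,0,0.32],[0,0,0,0,0.32],[0,0,0,0,0.32]]'; python3 -c "
from h import *
c=camera('wrist');print([(w(c,(u,240),.122).round(3),c['image'][240,u]) for u in range(285,335,5)])"
```

```text
time: 31.17
tcp_pos: [0.4192, -0.0142, 0.1877]
orientation: [0.745, 0.667, -0.001, -0.002]
force: [0.7, -0.6, 0.2]
grip_width: 0.0277
grip_force: 0.0
[(array([0.399, 0.002, 0.122]), array([173, 106,  71], dtype=uint8)), (array([0.402, 0.002, 0.122]), array([169, 107,  73], dtype=uint8)), (array([0.406, 0.001, 0.122]), array([182, 115,  78], dtype=uint8)), (array([0.409, 0.001, 0.122]), array([181, 113,  74], dtype=uint8)), (array([0.412, 0.001, 0.122]), array([187, 118,  82], dtype=uint8)), (array([0.415, 0.   , 0.122]), array([189, 117,  80], dtype=uint8)), (array([0.418, 0.   , 0.122]), array([253, 222, 119], dtype=uint8)), (array([ 0.422, -0.   ,  0.122]), array([255, 239, 136], dtype=uint8)), (array([ 0.425, -0.001,  0.122]), array([247, 199, 106], dtype=uint8)), (array([ 0.428, -0.001,  0.122]), array([108,  68,  46], dtype=uint8))]
```

```bash
python3 -m jog '[[0,0.05,3,0,0.32],[0,0,3,0,0.32],[0,0,2.6,0,0.32],[0,0,0,0,0.32],[0,0,0,0,0],[0,0,0,0,0],[0,0,0,0,0],[0,0,0,0,0],[0,0,0,0,0],[0,0,0,0,0]]'
```

```text
time: 32.05
tcp_pos: [0.4211, -0.0152, 0.1042]
orientation: [0.745, 0.667, 0.001, 0.001]
force: [-1.2, 0.1, 7.8]
grip_width: 0.009
grip_force: 30.0
```

```bash
python3 -m jog '[[0,0.3,-1.7,0,0],[0,0.47,-1.67,0,0],[0,0.21,-0.54,0,0],[0,0.21,-0.54,0,0],[0,0.21,-0.54,0,0],[0,0.26,-0.51,0,0],[0,0.27,-0.51,0,0],[0,0.27,-0.51,0,0],[0,0.31,-0.48,0,0],[0,0.32,-0.48,0,0],[0,0.32,-0.48,0,0],[0,0.36,-0.45,0,0],[0,0.36,-0.45,0,0],[0,0.36,-0.45,0,0],[0,0.4,-0.41,0,0],[0,0.41,-0.41,0,0],[0,0.41,-0.41,0,0],[0,0,0,0,0]]'; python3 -c "
from h import *
c=camera('top');save(c,'top12.png')"
```

```text
time: 33.55
tcp_pos: [0.4711, -0.021, 0.2087]
orientation: [0.745, 0.667, -0.003, -0.003]
force: [-8.6, -4.6, 5.5]
grip_width: 0.0088
grip_force: 30.0
```

```bash
python3 -m jog '[[0,0.67,-0.55,0,0],[0,0.67,-0.55,0,0],[0,0.72,-0.48,0,0],[0,0.72,-0.48,0,0],[0,0.76,-0.41,0,0],[0,0.76,-0.41,0,0],[0,0.8,-0.33,0,0],[0,0.8,-0.33,0,0],[0,0.83,-0.25,0,0],[0,0.83,-0.25,0,0],[0,0.85,-0.17,0,0],[0,0.85,-0.16,0,0],[0,0,0,0,0],[0,0,0,0,0],[0,0,0,0,0],[0,0,0,0,0]]'; python3 -c "
from h import *
c=camera('side');save(c,'side13.png');t=camera('top');save(t,'top13.png')
a=cv2.resize(c['image'][130:330,260:480],(440,400));b=cv2.resize(t['image'][110:310,200:420],(330,300))
o=np.zeros((400,770,3),np.uint8);o[:,:440]=a;o[:300,440:]=b;cv2.imwrite('pics/c13.png',o[:,:,::-1])"
```

```text
time: 34.93
tcp_pos: [0.5679, -0.0324, 0.2545]
orientation: [0.745, 0.667, 0.001, 0.003]
force: [-3.0, -3.8, 7.1]
grip_width: 0.0089
grip_force: 30.0
```

View pics/c13.png

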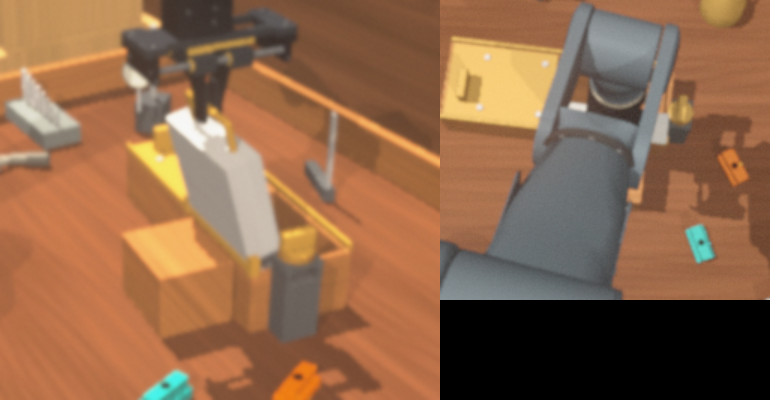

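The tray is tipped to about 1.3 rad. I lower it back.

```bash
python3 -m jog '[[0,-1.7,0.33,0,0],[0,-1.66,0.5,0,0],[0,-1.6,0.67,0,0],[0,-1.53,0.82,0,0],[0,-1.44,0.97,0,0],[0,-1.33,1.11,0,0],[0,-1.22,1.24,0,0],[0,-1.09,1.35,0,0],[0,-0.95,1.45,0,0],[0,-0.8,1.54,0,0],[0,-0.64,1.61,0,0],[0,-0.47,1.66,0,0],[0,-0.3,1.6,0,0],[0,0,0,0,0],[0,0,0,0,0]]'
```

```text
time: 36.28
tcp_pos: [0.4215, -0.0146, 0.1034]
orientation: [0.746, 0.666, 0.001, 0.0]
force: [2.1, 3.7, -2.4]
grip_width: 0.0088
grip_force: 30.0
```

```bash
python3 -m jog '[[0,0,0,0,0.32],[0,0,0,0,0.32],[0,0,0,0,0.32],[0,0,0,0,0.32],[0,0,-3,0,0.32],[0,0,-4,0,0.32],[0,0,-4,0,0.32],[0,0,-4,0,0.5],[0,2,-3,0,0.5],[0,3,-2,0,0.5],[0,3,0,0,0.5],[0,0,0,0,0.5],[0,0,0,0,0.5]]'; python3 - <<'E'
from h import *
c=camera('wrist');save(c,'w14.png');t=camera('top');save(t,'top14.png')
a=c['image'][:300];b=cv2.resize(t['image'][110:310,140:500],(640,355))[:280]
cv2.imwrite('pics/c14.png',np.vstack([a,b])[:,:,::-1])
E
```

```text
time: 37.37
tcp_pos: [0.4998, -0.0241, 0.3033]
orientation: [0.745, 0.667, -0.0, 0.0]
force: [-0.6, -0.5, -0.4]
grip_width: 0.0433
grip_force: 0.0
```

View pics/c14.png

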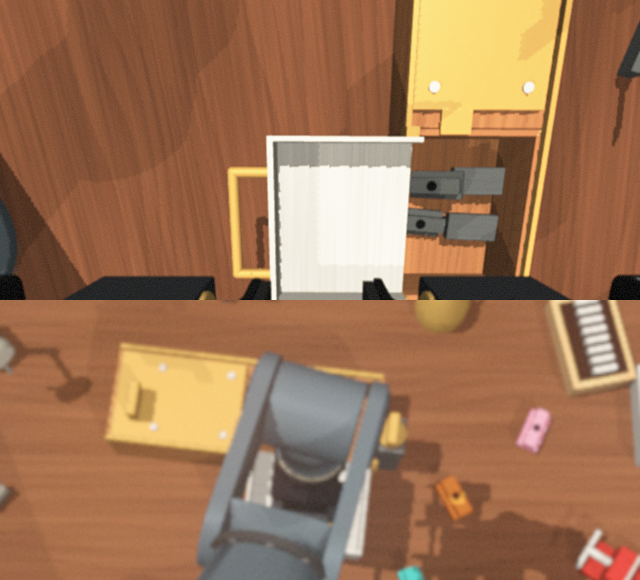

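All four nuts are in the bay and the tray is empty and level. I go back to the gate grip, checking nut heights on the way.

```bash
python3 - <<'E'
from h import *
c=camera('wrist');P=cloud(c);im=c['image'].astype(int)
k=(im.max(2)-im.min(2)<30)&(im.max(2)<120);k[:160]=0;k[245:]=0;k[:,:412]=0;k[:,505:]=0
print(k.sum(),np.percentile(P[k][:,2],[2,50,98]))
E
python3 -m jog '[[0,0,0,-0.12,0.5],[0,0,0,-0.12,0.5],[0,0,0,-0.12,0.5],[0,0,0,-0.12,0.5],[0,0,0,-0.12,0.5],[0,0,0,-0.12,0.5],[0,0,0,-0.12,0.5],[0,0,0,-0.12,0.5],[0,0,0,-0.12,0.5],[0,0,0,-0.12,0.5],[0,0,0,-0.12,0.5],[0,0,0,-0.12,0.5],[0,0,0,-0.12,0.5],[-1.94,3.5,0,0,0.5],[-1.94,3.5,0,0,0.5],[-1.94,3.5,0,0,0.5],[-1.94,3.5,0,0,0.5],[-1.94,3.5,0,0,0.5],[-1.94,3.5,0,0,0.5],[-1.94,3.5,0,0,0.5]]'; python3 -m jog '[[0,1.4,3,0,0.5],[0,0,3,0,0.5],[0,0,3,0,0.5],[0,0,0,0,0.5],[0,0,0,0,0.5]]';python3 -c "
from h import *
o=get_obs();q=o['orientation'];print(np.degrees(2*np.arctan2(q[1],q[0])),o['tcp_pos'])
c=camera('wrist')
for m in landmark_of(c,'gate_grip')[:1]:print(round(m['conf'],2),np.round(m['uv']),w(c,m['uv']).round(3))"
```

```text
3608 [0.01744826 0.03123826 0.05773146]
time: 39.18
tcp_pos: [0.6634, 0.2042, 0.3025]
orientation: [0.061, 0.998, -0.0, -0.001]
force: [1.1, -1.5, -0.3]
grip_width: 0.0434
grip_force: 0.0
time: 39.6
tcp_pos: [0.6634, 0.2163, 0.2109]
orientation: [0.061, 0.998, -0.001, -0.003]
force: [-0.1, 0.0, 0.3]
grip_width: 0.0435
grip_force: 0.0
172.99506890857828 [0.66342474 0.21630548 0.21089104]
0.85 [316. 254.] [0.663 0.216 0.125]
```

Aligned. I descend, grasp and slide the gate home.

```bash
python3 -m jog '[[0,0,3.5,0,0.5],[0,0,3.5,0,0.5],[0,0,3,0,0.5],[0,0,1.2,0,0.5],[0,0,0,0,0],[0,0,0,0,0],[0,0,0,0,0],[0,0,0,0,0],[0,0,0,0,0],[0,0,0,0,0],[0,0,0,0,0],[0,0,0,0,0]]' && python3 -m jog '[[0,-1,0,0,0],[0,-2,0,0,0],[0,-2.5,0,0,0],[0,-2.5,0,0,0],[0,-2.5,0,0,0],[0,-2.5,0,0,0],[0,-2.5,0,0,0],[0,-2,0,0,0],[0,-1.5,0,0,0],[0,-0.8,0,0,0],[0,-0.4,0,0,0],[0,0,0,0,0],[0,0,0,0,0]]'
```

```text
time: 40.7
tcp_pos: [0.6672, 0.2173, 0.1033]
orientation: [0.061, 0.998, 0.001, 0.002]
force: [0.2, 2.2, 6.4]
grip_width: 0.0139
grip_force: 30.0
time: 41.78
tcp_pos: [0.6439, 0.0199, 0.1033]
orientation: [0.062, 0.998, 0.003, 0.003]
force: [3.7, 10.6, 6.6]
grip_width: 0.0136
grip_force: 30.0
```

```bash
python3 -m jog '[[0,0,0,0,0.4],[0,0,0,0,0.4],[0,0,0,0,0.4],[0,0,0,0,0.4],[0,0,0,0,0.4],[0,0,-3,0,0.4],[0,0,-3.5,0,0.4],[0,0,-2.5,0,0.4],[0,-3.4,0,0,0.4],[0,-3.4,0,0,0.4],[0,-3.4,0,0,0.4],[0,-3.4,0,0,0.4],[0,-3.3,0,0,0.4],[0,0,0,0,0.4],[0,0,0,0,0.4]]'; python3 -c "
from h import *
c=camera('wrist')
for m in landmark_of(c,'knob_grip')[:1]+landmark_of(c,'gate_grip')[:1]:print(round(m['conf'],2),np.round(m['uv']),w(c,m['uv']).round(3))"
```

```text
time: 43.03
tcp_pos: [0.6198, -0.1539, 0.1907]
orientation: [0.063, 0.998, 0.0, -0.0]
force: [0.9, 0.8, 0.2]
grip_width: 0.0347
grip_force: 0.0
0.78 [330. 270.] [ 0.62  -0.146  0.144]
0.83 [565. 259.] [0.642 0.013 0.116]
```

```bash
python3 -m jog '[[-0.3,0.7,2,0,0.4],[0,0,2.5,0,0.4],[0,0,1.7,0,0.4],[0,0,0,0,0.4],[0,0,0,0,0],[0,0,0,0,0],[0,0,0,0,0],[0,0,0,0,0],[0,0,0,0,0],[0,0,0,0,0],[0,0,0,0,0]]' && python3 -m jog '[[0,0,0,0.115,0],[0,0,0,0.115,0],[0,0,0,0.115,0],[0,0,0,0.115,0],[0,0,0,0.115,0],[0,0,0,0.115,0],[0,0,0,0.115,0],[0,0,0,0.115,0],[0,0,0,0.115,0],[0,0,0,0.115,0],[0,0,0,0.115,0],[0,0,0,0.11,0],[0,0,0,0,0],[0,0,0,0,0]]'; python3 -c "
from h import *
o=get_obs();q=o['orientation'];print(np.degrees(2*np.arctan2(q[1],q[0])),o['moment'])"
```

```text
time: 44.1
tcp_pos: [0.6253, -0.1469, 0.1308]
orientation: [0.061, 0.998, -0.002, 0.001]
force: [-1.2, -5.6, 4.4]
grip_width: 0.0136
grip_force: 30.0
time: 45.27
tcp_pos: [0.6232, -0.1488, 0.1307]
orientation: [0.68, 0.733, -0.003, 0.001]
force: [-5.4, -10.3, 5.5]
grip_width: 0.0136
grip_force: 30.0
94.244361951027 [-1.77000321  0.91601312 -0.03353194]
```

Turned back to about 1.38 rad. I release, withdraw upwards and check.

```bash
python3 -m jog '[[0,0,0,0,0.4],[0,0,0,0,0.4],[0,0,0,0,0.4],[0,0,0,0,0.4],[0,0,0,0,0.4],[0,0,-3,0,0.4],[0,0,-4,0,0.4],[0,0,-4,0,0.4],[0,-3,-4,0,0.4],[0,-3.5,0,0,0.4],[0,-3.5,0,0,0.4],[3,0,0,0,0.4],[0,0,0,0,0.4],[0,0,0,0,0.4]]'; python3 - <<'E'
from h import *
c=camera('side');save(c,'side15.png');t=camera('wrist');save(t,'w15.png');o=get_obs();print(o['tcp_pos'],o['force'])
for x in(c,t):
  for q in('knob_grip','gate_grip'):
    for m in landmark_of(x,q)[:1]:print(q,round(m['conf'],2),np.round(m['uv']),w(x,m['uv']).round(3))
P=cloud(t);k=(P[...,2]>.138)&(P[...,2]<.15)&(abs(P[...,0]-.622)<.05)&(abs(P[...,1]+.147)<.05)
if k.sum()>50: print(cv2.minAreaRect((P[k][:,:2]*1000).astype(np.float32)))
a=c['image'][130:330,260:480];cv2.imwrite('pics/c15.png',np.hstack([cv2.resize(a,(440,400)),cv2.resize(t['image'],(360,270))[:,:].copy() if 0 else cv2.copyMakeBorder(cv2.resize(t['image'],(360,270)),0,130,0,0,cv2.BORDER_CONSTANT)])[:,:,::-1])
E
```

```text
time: 46.43
tcp_pos: [0.5271, -0.1209, 0.2729]
orientation: [0.68, 0.733, 0.0, 0.0]
force: [-0.3, 0.1, 0.5]
grip_width: 0.035
grip_force: 0.0
[ 0.52821865 -0.12207726  0.27265652] [-0.72819954  0.17487711  0.28075158]
knob_grip 0.19 [366. 278.] [ 0.545 -0.088  0.043]
gate_grip 0.9 [377. 223.] [0.646 0.016 0.12 ]
knob_grip 0.61 [423. 274.] [ 0.619 -0.145  0.143]
gate_grip 0.9 [474.  71.] [0.64  0.017 0.126]
((620.9021606445312, -136.1051788330078), (14.558441162109375, 23.709121704101562), 4.510382652282715)
```

View pics/c15.png

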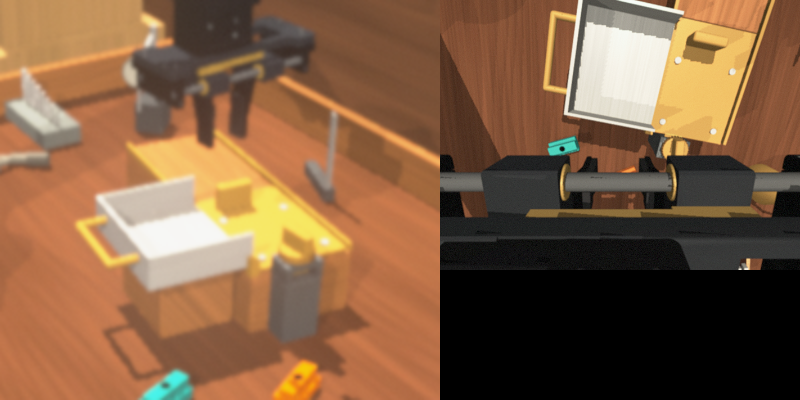

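The tray is level and empty, the gate is home, the knob bar stands at 94° as at the start, and the arm is clear. I hand the job in.

```bash
python3 -c "
from rig import *
print(job_done())"
```

```text
the job is handed in; nothing more can be done
None
```

I handed the job in at about 46 s of robot time: all four T-nuts are in the bay, the gate is home and locked, the tray is level and empty, and the other tools were left alone; the hand-in returned no verdict.

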